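Free the eccentric lock and push the drilling-jig carriage home

TASK

The carriage of the rail drilling jig is kept from going in by an eccentric cam: first push the cam's lever round until it points straight away from the carriage (low point towards the carriage), and only then push the carriage by its upright back plate, forward as far as it goes, so that the rail piece it carries lies under the drill bush. Use only pushes of the fingertips: do not touch the rail piece or lift it from its bed, leave the lever in its low position, leave the things around and on the jig where they lie, and finish clear of everything.

Things in the scene. Friction and masses are not known exactly. Their poses are not given: they have to be found in the camera images.
- jig: Drilling jig fixed to the worktop: aluminium plate 270 x 160 x 12 mm. Origin: centre of its underside; x is the carriage's forward direction, y left of that, z up. The carriage runs along y = 0 between two guide bars (tops at 30 mm, y = 28 to 38 mm each side, x = -130 to 35). Cam axis at x = 90, y = 0.
- cam (a joint): Lever angle, rad, counter-clockwise from above: 0 = points along the jig's +x, away from the carriage (low point, carriage free); pi/2 = along jig +y. Starts between 1.1 and 1.9; turns from -0.7 to 2.4 with no stop or detent at 0; stays where left; about 5 N at the pin turns it. Away from 0 the eccentric disc (56 mm, 14 mm off axis) blocks the carriage, which cannot turn it.
- cam_axis (a point): Point on the cam's vertical axis, 57 mm above the worktop. The frame turns with the lever: its x axis points along the lever.
- cam_pin (a point): Centre of the upright black round pin at the end of the cam lever: 16 mm diameter, from 40 to 80 mm above the worktop (this point at 60 mm), 70 mm from the cam's axis. The lever bar below it is 14 mm wide, its top 41 mm above the worktop.
- bush (a point): Fixed drill bush, 17 mm across, over the carriage path (jig x = 40, y = 0); this point at its lower end, 52 mm above the worktop; top at 74 mm. Its arm runs to the jig's -y side, to a round post 22 mm thick at y = -60 mm.
- slide (a joint): Position of the carriage along the jig's +x, m: starts fully back at 0; 0.055 is fully home against its end stop. Friction about 3 N, no spring; it stays where it is left.
- slide_push (a point): Middle of the rear face of the carriage's upright steel back plate, the face to push; this point 48 mm above the worktop. Plate 46 mm wide, 8 mm thick, from 24 to 72 mm above the worktop. Axes as the jig's: x forward. The carriage is 112 mm long; its flat nose ahead of the rail piece (top at 36 mm) meets the cam.
- rail_piece: Loose piece of steel top-hat rail, 90 x 35 x 8 mm, lying along the carriage in its bed with about 2 mm play. Origin: centre of its underside (26 mm above the worktop, 54.5 mm ahead of the back plate's rear face). It rides along; not to be touched.
- relay: Small plug-in relay 12 x 33 x 15 mm lying loose on the base plate to the right of the carriage; leave alone. Origin: centre of its underside.
- end_clamp: Light rail end clamp 34 x 42 x 10 mm lying loose on the base plate to the left of the carriage; leave alone. Origin: centre of its underside.
- driver: Yellow screwdriver, 200 mm long and 31 mm high, on the worktop beside the jig; leave alone. Origin: centre of its underside.
- marker_pen: Black and white marker, 133 mm long, 13 mm thick, on the worktop beside the jig; leave alone. Origin: centre of its underside.
- cutter: Side cutter with red and black grips, 162 mm long, on the worktop at the left; leave alone. Origin: centre of its underside.
- tape: Roll of blue tape, 64 mm across, 19 mm high, behind the jig; leave alone. Origin: centre of its underside.

How it is judged (in metres and radians):
On the way, in this order (a step that is already met when the one before it is completed fails the run):
1. the cam lever stands at its low position (within 0.3 rad) while the carriage is still back (value of joint cam between -0.3 and 0.3 rad and value of joint slide below 0.025 m), for 0.2 s.
2. the carriage is pushed fully home with the cam low (value of joint cam between -0.35 and 0.35 rad and value of joint slide above 0.0525 m), for 0.2 s.
At the end, for the whole second after the job is handed in: The cam lever points straight away from the carriage within 0.35 rad (20 degrees), the carriage is home within 2.5 mm of its stop, the rail piece lies in its bed in the carriage, and all is at rest (all of step 2 and velocity of joint slide below 0.005 m/s and velocity of joint cam below 0.05 rad/s and linear speed of rail_piece below 0.01 m/s and z of rail_piece in the frame of slide_push between -0.03 and -0.01 m and x of rail_piece in the frame of slide_push between 0.049 and 0.06 m and y of rail_piece in the frame of slide_push between -0.006 and 0.006 m); the robot touches nothing.
It fails at once if the carriage is moved more than 12 mm while the cam is more than 0.4 rad from its low position (distance of slide_push from where it was at the start of the episode above 0.012 m and (value of joint cam above 0.4 rad or value of joint cam below -0.4 rad)).
It fails at once if the fingers touch the rail piece (contact force between the fingers and rail_piece above 0.5 N).
It fails at once if the rail piece is lifted out of its bed (z of rail_piece in the frame of slide_push above -0.01 m).
It fails at once if a loose thing on or around the jig (other than the rail piece) is moved more than 12 mm (distance of any of relay, end_clamp, driver, marker_pen, cutter, tape from where it was at the start of the episode above 0.012 m).
It also fails if it takes over 48 s, if anything falls off the work surface, if the arm or the gripper's body presses on something with over 40 N, if the wrist force passes 120 N, or if a joint passes its speed limit or range.

ROBOT

A 6-joint arm with a two-finger parallel gripper is mounted at the origin on a cart in front of the work surface, level with it; the furniture and walls round the work are solid. World frame = base frame: x ahead of the robot, y to its left, z up, the work surface at z = 0. Lengths are in mm, angles in rad, forces in N, time in s.
With the tool pointing down it reaches from about 275 to 1000 mm from the base axis. Payload 8.4 kg.
Tool frame: the origin (TCP) lies midway between the tips of the shut fingers; the grasp point (between the pads) lies 19 mm behind it; z points along the fingers, y is the line along which they close (so a half turn about z gives the same grasp; the last joint's range is limited). The gripper opens to 85 mm and grips with 20 to 120 N. Pads are 22 mm wide; open, the fingers measure 114 mm over their backs; the gripper's body (76 mm by 85 mm) begins 54 mm behind the grasp point. The pads swing forward as they close: fully open they stand 13 mm farther back than shut.
Start: joints at [1.182, 0.353, 1.633, -0, 1.155, -0.002], TCP at [235.765, 578.828, 210.881] pointing down, gripper open.
Joint ranges: [-2.63, 2.63], [-0.92, 2.1], [0.06, 2.66], [-1.3, 4.44], [0, 2.69], [-3.02, 3.02]. Speed limits (rad/s): [2.22, 2.22, 2.79, 3.14, 3.14, 3.14].

INTERFACE

Orientations are given as [roll, pitch, yaw] about the fixed x, y, z axes, in that order (R = Rz(yaw) Ry(pitch) Rx(roll)).
In Python, from rig import monitor, imaging, r gives the robot as it stands.
- The arm moves only by the tool drive_tool, never from a script. Its argument "plan" is a list of rows, each an object of numbers: "x", "y", "z": the shift along the tool's x, y, z in units of 50 mm (1.0 is 50 mm); "ax", "ay", "az": the turn, a rotation vector about the tool's x, y, z in units of 6 degrees (1.0 is 6 degrees); "hand": the finger opening in mm, from 0 to 85.4. In form: [{"x": .., "y": .., "z": .., "ax": .., "ay": .., "az": .., "hand": ..}, ...]. A call has 1 to 8 rows; each row is the pose to reach, as a shift and turn from the pose commanded when the call began, along the tool's axes at that moment; what a row does not reach only later rows make up. A row lasts 1/10 s, in which the tool goes at most 50 mm and 8.59 degrees, less where a joint would pass 70% of its speed; a pose out of reach is approached as far as the arm can. A call with a gripper value outside its range is refused whole. The fingers move at their own pace and stop on an object; "grip_force" is the grip in N (left out, the last holds). Time passes only in rows, so rows that repeat a pose let the fingers close. It gives the time, the measured TCP pose, the force, the opening and the grip force at its end, in the units of the state.
- monitor.sense(): the state, without advancing time (a new reading comes with each control period).
- imaging.grab_frame(name): name is "scene" or "top" or "wrist"; returns the picture (480x640x3 uint8, red, green, blue); there is no depth.
- imaging.camera_info(name): a dict with "mtx" (3x3 intrinsics, pixels), "R" (3x3) and "t" (3): a world point X has camera coordinates R X + t. Camera axes: x right, y down, z forward; pixel columns grow to the right and rows downward; lengths in mm; the calibration is good to about 2 mm. A picture is of the moment at which its call begins: read the wrist's pose just before it. camera_info takes no time and is no camera call; for the wrist camera it gives the pose at the moment of the call.
- r.sign_off(): hands the job in; it is judged then, once.
The state is a dict: "clock": time; "qpos": joint angles; "qvel": joint speeds; "joint_efforts": joint torques, N m; "eef_pos": TCP position; "tcp_rot": TCP orientation; "contact_force": force on the tool from outside, world axes, zero at the start; "wrist_torque": the same for the moment, N m; "opening": opening from 0.0 (shut) to 1.0 (fully open); "grasp_force": force on a finger pad.
Only numpy, scipy, OpenCV 4.12 (cv2) and the standard library are available. Lean on these libraries where they do the work, as an engineer would, in place of code of your own. Each camera call takes 0.05 s, during which the arm holds its last target. There are 200 camera calls.

## Working session

There is one attempt and no reset: what is moved stays moved. The work goes in short steps, Python scripts to look and compute and a tool call to move; the robot and the scene stay as the last step left them, time stands still between calls to the robot, and variables do not carry over. Pictures are saved under pics/ and viewed, at most 13 in all, crops included, and the job is handed in when it is done.

Besides the shell and the picture viewer there is one more tool, called after "Call:" as name(argument=value, ...) on one line, values as JSON. drive_tool: Moves the arm, as the interface text tells. Its arguments: {"type":"object","properties":{"plan":{"type":"array","items":{"type":"object","properties":{"x":{"type":"number"},"y":{"type":"number"},"z":{"type":"number"},"ax":{"type":"number"},"ay":{"type":"number"},"az":{"type":"number"},"hand":{"type":"number"}}}},"grip_force":{"type":"number"}},"required":["plan"]}

```bash
mkdir -p pics; python3 - <<'E'
from rig import monitor, imaging, r
import cv2
s=monitor.sense(); print(s)
for n in ("scene","top"):
    cv2.imwrite(f"pics/{n}0.png",imaging.grab_frame(n)[:,:,::-1]); c=imaging.camera_info(n); print(n,c)
E
```

```text
{'clock': 0.0, 'qpos': array([ 1.18164088e+00,  3.53650396e-01,  1.63412120e+00, -4.07176235e-05,
        1.15519364e+00, -2.44731163e-03]), 'qvel': array([ 0.00022371, -0.00159133, -0.00032776,  0.00028997, -0.00099863,
       -0.0001612 ]), 'joint_efforts': array([ 7.36696547e-04, -6.05252981e+01, -3.42062545e+01,  2.97056170e-05,
        9.36709024e-03,  1.08424169e-05]), 'eef_pos': array([235.56585912, 578.37347682, 210.16582602]), 'tcp_rot': array([-3.14021998e+00,  3.38696024e-05,  2.75490100e+00]), 'contact_force': array([0.30114704, 0.17158413, 0.20672568]), 'wrist_torque': array([-0.03283561, -0.00657287,  0.01823743]), 'grasp_force': 0.0, 'opening': 1.0046851807743762}
scene {'mtx': array([[576.14531231,   0.        , 310.36451872],
       [  0.        , 576.14531231, 241.6748875 ],
       [  0.        ,   0.        ,   1.        ]]), 'R': array([[ 0.59782564, -0.80162015,  0.00310589],
       [-0.34372396, -0.25983601, -0.90240738],
       [ 0.72419496,  0.5384147 , -0.43087268]]), 't': array([-331.23053384,  273.39276016,  622.86341046])}
top {'mtx': array([[541.54317982,   0.        , 309.85391956],
       [  0.        , 541.54317982, 244.6578378 ],
       [  0.        ,   0.        ,   1.        ]]), 'R': array([[ 0.00228554, -0.99997993, -0.00590912],
       [-0.993808  , -0.00161492, -0.11109932],
       [ 0.11108755,  0.00612645, -0.99379174]]), 't': array([  56.51662078,  623.17367162, 1337.08633067])}
```

View pics/top0.png

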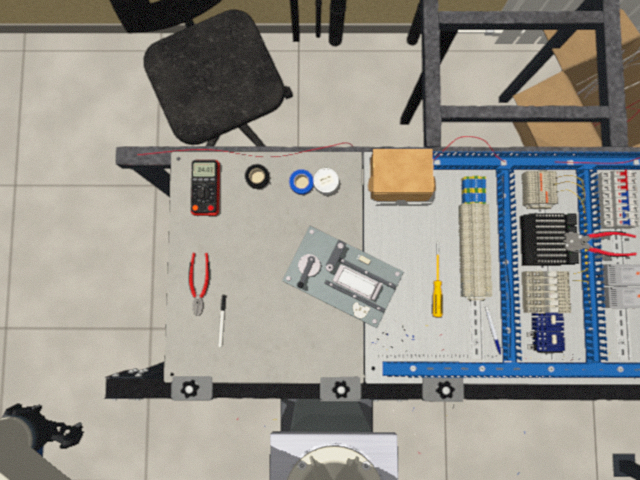

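View pics/scene0.png

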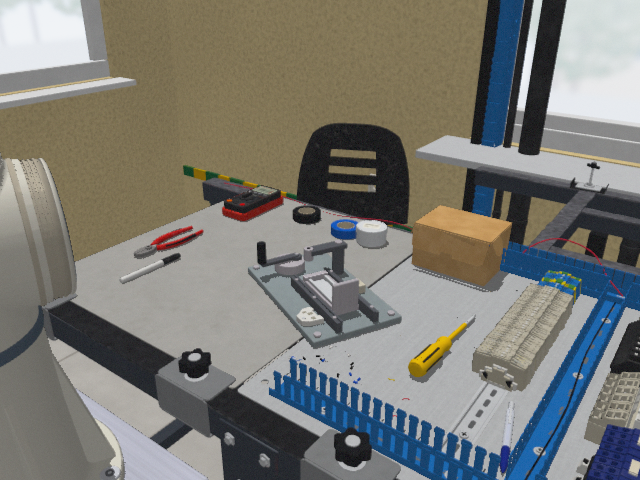

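The jig sits with its forward axis pointing image-left and slightly up in the top view. The cam is near (309,265), its pin near (303,285), and the back plate near (378,292). In the scene view the pin top is near (261,243) and the back plate near (345,295). Next I'll measure the jig pose.

```bash
cat > h.py <<'E'
import numpy as np, cv2
from rig import monitor, imaging, r
def ray(n,uv,z,c=None):
    c=c or imaging.camera_info(n); R,t=c["R"],c["t"]; o=-R.T@t
    d=R.T@np.linalg.solve(c["mtx"],np.array([uv[0],uv[1],1.])); return o+d*(z-o[2])/d[2]
def proj(n,X,c=None):
    c=c or imaging.camera_info(n); p=c["mtx"]@(c["R"]@np.asarray(X,float)+c["t"]); return p[:2]/p[2]
E
python3 - <<'E'
from h import *
im=cv2.imread("pics/top0.png"); hsv=cv2.cvtColor(im,cv2.COLOR_BGR2HSV)
for p in [(300,240),(320,295),(390,262),(375,318),(270,280),(372,240)]: print(p,im[p[1],p[0]],hsv[p[1],p[0]])
b,g,rr=[im[:,:,i].astype(int) for i in range(3)]
m=((b-rr>5)&(b-rr<40)).astype(np.uint8); m[:215]=0;m[340:]=0;m[:,:270]=0;m[:,415:]=0
m=cv2.morphologyEx(m,cv2.MORPH_OPEN,np.ones((3,3)))
c=max(cv2.findContours(m,0,2)[0],key=cv2.contourArea); rc=cv2.minAreaRect(c); bx=cv2.boxPoints(rc)
W=np.array([ray("top",p,12) for p in bx]); print(bx,W,[np.linalg.norm(W[i]-W[i-1]) for i in range(4)],W.mean(0))
cr=cv2.resize(im[215:340,275:415],None,fx=5,fy=5,interpolation=cv2.INTER_CUBIC); cv2.polylines(cr,[((bx-[275,215])*5).astype(int)],True,(0,0,255),1)
s=cv2.imread("pics/scene0.png")
s2=cv2.resize(s[225:350,240:410],None,fx=4.5,fy=4.5,interpolation=cv2.INTER_CUBIC)
cv2.imwrite("pics/tc.png",cr[:600]);cv2.imwrite("pics/sc.png",s2)
E
```

```text
(300, 240) [167 177 187] [ 15  27 187]
(320, 295) [165 169 158] [ 79  17 169]
(390, 262) [200 205 208] [ 19  10 208]
(375, 318) [157 161 155] [ 70  10 161]
(270, 280) [172 187 191] [ 24  25 191]
(372, 240) [195 204 205] [ 27  12 205]
[[337. 305.]
 [339. 305.]
 [339. 307.]
 [337. 307.]] [[471.29371092 -11.52491976  12.        ]
 [471.30532354 -16.61049868  12.        ]
 [466.25161569 -16.59183991  12.        ]
 [466.23989826 -11.50833297  12.        ]] [np.float64(5.053839879812796), np.float64(5.085592179366084), np.float64(5.053742302723855), np.float64(5.083520437230604)] [468.7726371  -14.05889783  12.        ]
```

View pics/tc.png

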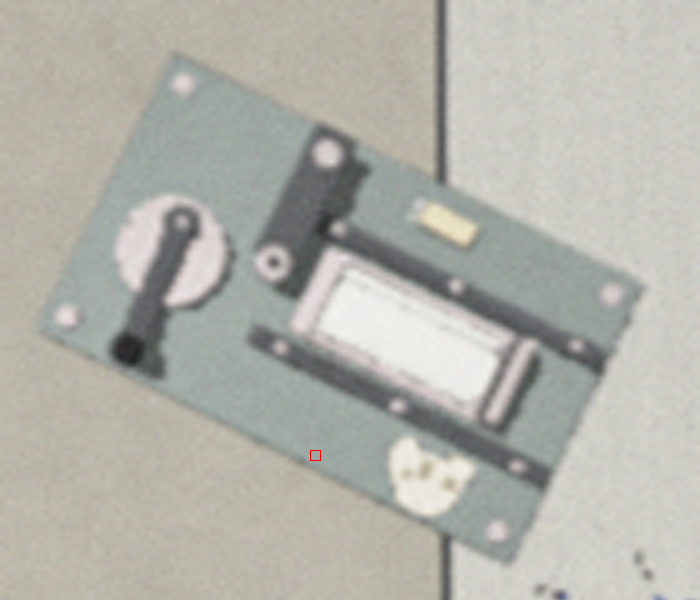

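View pics/sc.png

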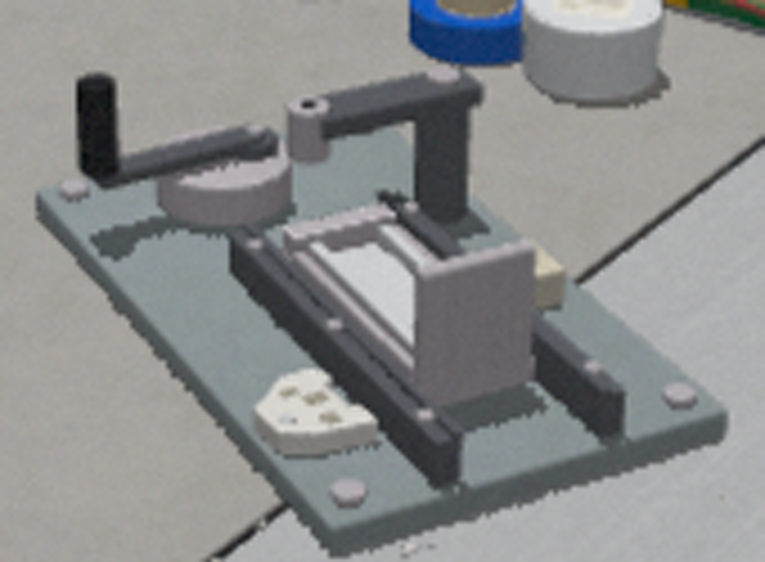

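The zoomed top view gives the plate corners clearly, at crop pixels (175,52), (38,328), (510,565) and (645,287). The pin top is at (128,349) and the cam boss at (181,222). In the zoomed scene view the pin top is at (96,80), and the back plate's rear face spans (415..533, 250..400).

```bash
python3 - <<'E'
from h import *
P=lambda u,v:((u+.5)/5-.5+275,(v+.5)/5-.5+215)
S=lambda u,v:((u+.5)/4.5-.5+240,(v+.5)/4.5-.5+225)
q=[(175,52),(38,328),(510,565),(645,287)]
W=np.array([ray("top",P(*p),12)[:2] for p in q]); M=np.array([(135,-80),(135,80),(-135,80),(-135,-80)],float)
print([np.linalg.norm(W[i]-W[i-1]) for i in range(4)])
c=W.mean(0); z=((W-c)[:,0]+1j*(W-c)[:,1]); m=M[:,0]+1j*M[:,1]; k=(z*m.conj()).sum(); th=np.angle(k)
R=np.array([[np.cos(th),-np.sin(th)],[np.sin(th),np.cos(th)]])
print("c",c,"th",th, abs(k)/(abs(m)**2).sum(),(W-c-M@R.T).round(1))
J=lambda p:((np.asarray(p)[:2]-c)@R).round(1)
print("pin top",J(ray("top",P(128,349),80)),"axis",J(ray("top",P(181,222),50)),"bush",J(ray("top",P(273,263),74)))
print("plate top", [J(ray("top",P(*p),72)) for p in [(519,333),(539,345),(483,418),(505,428)]])
print("pin scene",J(ray("scene",S(96,80),80)),"plate scene",J(ray("scene",S(417,268),72)),J(ray("scene",S(533,248),72)),"corners",J(ray("scene",S(37,195),12)),J(ray("scene",S(728,410),12)),J(ray("scene",S(330,540),12)))
for n,p in dict(axis=(90,0),pin=(90,70),pin0=(160,0),plate=(-90,0)).items(): print(n,c+R@p)
s=monitor.sense();print(s["eef_pos"],s["tcp_rot"])
np.savez("jig.npz",c=c,th=th)
E
```

```text
[np.float64(269.59348178368236), np.float64(158.89028546619338), np.float64(267.9806286736431), np.float64(157.646809228433)]
c [545.27253158 -26.66227488] th 1.1080351708114282 0.9938556399964598 [[-0.3  0.2]
 [ 0.1 -1.4]
 [ 1.3  0.2]
 [-1.   1. ]]
pin top [85.1 69.8] axis [91.1  0.7] bush [40.8  0.3]
plate top [array([-81.9, -23. ]), array([-93.2, -22.1]), array([-84.3,  22.1]), array([-96. ,  21.6])]
pin scene [86.1 71.8] plate scene [-86.4  23.9] [-92.2 -19.2] corners [127.9  83.3] [-133.3  -77.9] [-139.7   84.3]
axis [585.45038128  53.87181972]
pin [522.81275214  85.12125838]
pin0 [616.69981993 116.50944886]
plate [ 505.09468188 -107.19636948]
[235.56880278 578.38618071 210.20543261] [-3.14025774e+00 -2.15777659e-06  2.75477671e+00]
```

```bash
cat >> h.py <<'E'
from scipy.spatial.transform import Rotation as Ro
import os
if os.path.exists("jig.npz"):
    d=np.load("jig.npz"); C,TH=d["c"],float(d["th"])
    JR=np.array([[np.cos(TH),-np.sin(TH)],[np.sin(TH),np.cos(TH)]])
def jig(p): return (np.asarray(p)[:2]-C)@JR
def cam(phi,g,z=52):   # pusher pose (jig x,y,z,jig yaw) for lever angle phi, gap g
    t=np.array([np.sin(phi),-np.cos(phi)])
    p=np.array([90,0])+70*np.array([np.cos(phi),np.sin(phi)])-(22.5+g)*t
    return (*p,z,phi)
def rows(T):
    s=monitor.sense(); R0=Ro.from_euler("xyz",s["tcp_rot"])
    print("jig pose",jig(s["eef_pos"]).round(1),s["eef_pos"].round(1),"yaw-th",(s["tcp_rot"][2]-TH).round(3),"F",s["contact_force"].round(1),"t",s["clock"])
    for x,y,z,a in T:
        X=np.r_[C+JR@[x,y],z]; sh=R0.inv().apply(X-s["eef_pos"])/50
        rv=(R0.inv()*Ro.from_euler("xyz",[np.pi,0,TH+a])).as_rotvec(degrees=True)/6
        print(sh.round(2),rv.round(2),"mm",(50*np.linalg.norm(sh)).round())
E
python3 -c "
from h import *
rows([cam(1.63,15,210),cam(1.63,15,130),cam(1.63,15)])"
```

```text
jig pose [403.2 547.2] [235.6 578.4 210.2] yaw-th 1.647 F [-0.2  0.1 -0.2] t 0.1
[-9.03 -7.8   0.01] [-0.01  0.    0.16] mm 597.0
[-9.03 -7.8   1.61] [-0.01  0.    0.16] mm 602.0
[-9.03 -7.8   3.17] [-0.01  0.    0.16] mm 617.0
```

Call:
drive_tool(plan=[{"x": -4.5, "y": -3.9, "hand": 0}, {"x": -4.5, "y": -3.9, "hand": 0}, {"x": -4.5, "y": -3.9, "hand": 0}, {"x": -4.5, "y": -3.9, "hand": 0}, {"x": -9.03, "y": -7.8, "hand": 0}, {"x": -9.03, "y": -7.8, "hand": 0}, {"x": -9.03, "y": -7.8, "hand": 0}, {"x": -9.03, "y": -7.8, "hand": 0}])

```text
invalid input
```

```bash
python3 -c "
from h import *
rows([cam(1.63,15,210),cam(1.63,15,130),cam(1.63,15)])"
```

```text
jig pose [403.2 547.2] [235.6 578.4 210.2] yaw-th 1.647 F [-0.2  0.1 -0.2] t 0.1
[-9.03 -7.8   0.01] [-0.01  0.    0.16] mm 597.0
[-9.03 -7.8   1.61] [-0.01  0.    0.16] mm 602.0
[-9.03 -7.8   3.17] [-0.01  0.    0.16] mm 617.0
```

Call:
drive_tool(plan=[{"x": -4.5, "y": -3.9, "z": 0, "ax": 0, "ay": 0, "az": 0, "hand": 0}, {"x": -4.5, "y": -3.9, "z": 0, "ax": 0, "ay": 0, "az": 0, "hand": 0}, {"x": -4.5, "y": -3.9, "z": 0, "ax": 0, "ay": 0, "az": 0, "hand": 0}, {"x": -4.5, "y": -3.9, "z": 0, "ax": 0, "ay": 0, "az": 0, "hand": 0}, {"x": -9, "y": -7.8, "z": 0, "ax": 0, "ay": 0, "az": 0.2, "hand": 0}, {"x": -9, "y": -7.8, "z": 0, "ax": 0, "ay": 0, "az": 0.2, "hand": 0}, {"x": -9, "y": -7.8, "z": 0, "ax": 0, "ay": 0, "az": 0.2, "hand": 0}, {"x": -9, "y": -7.8, "z": 0, "ax": 0, "ay": 0, "az": 0.2, "hand": 0}])

```text
clock: 0.9
eef_pos: [417.2, 220.2, 210.9]
tcp_rot: [3.142, 0.0, 2.734]
contact_force: [0.9, -0.3, -0.1]
opening: -0.0
grasp_force: 0.0
```

```bash
python3 -c "
from h import *
rows([cam(1.63,15,210),cam(1.63,15,130),cam(1.63,15)])"
```

```text
jig pose [163.8 224.8] [417.2 220.2 210.9] yaw-th 1.626 F [ 0.9 -0.3 -0.1] t 0.9
[-3.01 -2.48  0.02] [ 0.    0.   -0.04] mm 195.0
[-3.01 -2.48  1.62] [ 0.    0.   -0.04] mm 211.0
[-3.01 -2.48  3.18] [ 0.    0.   -0.04] mm 251.0
```

Call:
drive_tool(plan=[{"x": -3, "y": -2.5, "z": 0, "ax": 0, "ay": 0, "az": 0, "hand": 0}, {"x": -3, "y": -2.5, "z": 0, "ax": 0, "ay": 0, "az": 0, "hand": 0}, {"x": -3, "y": -2.5, "z": 0, "ax": 0, "ay": 0, "az": 0, "hand": 0}, {"x": -3, "y": -2.5, "z": 0, "ax": 0, "ay": 0, "az": 0, "hand": 0}, {"x": -3, "y": -2.5, "z": 1.5, "ax": 0, "ay": 0, "az": 0, "hand": 0}, {"x": -3, "y": -2.5, "z": 1.5, "ax": 0, "ay": 0, "az": 0, "hand": 0}, {"x": -3, "y": -2.5, "z": 1.5, "ax": 0, "ay": 0, "az": 0, "hand": 0}])

```text
clock: 1.6
eef_pos: [502.1, 47.1, 132.5]
tcp_rot: [-3.138, -0.006, 2.733]
contact_force: [0.5, 0.0, 0.3]
opening: -0.002
grasp_force: 0.0
```

```bash
python3 -c "
from h import *
rows([cam(1.63,15,130),cam(1.63,15)])
cv2.imwrite('pics/w1.png',imaging.grab_frame('wrist')[:,:,::-1])"
```

```text
jig pose [46.8 71.6] [502.1  47.1 132.5] yaw-th 1.625 F [0.5 0.  0.3] t 1.6
[-0.08  0.03  0.05] [-0.03 -0.06 -0.05] mm 5.0
[-0.09  0.03  1.61] [-0.03 -0.06 -0.05] mm 81.0
```

View pics/w1.png

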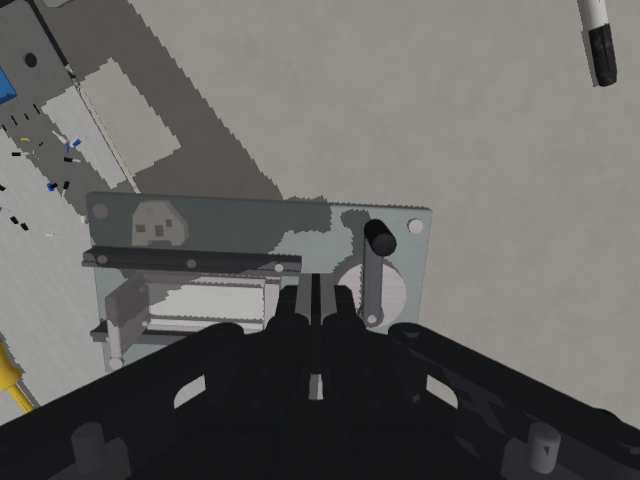

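The wrist view shows the pin at about (382,243) with the shut fingers just left of it, over a clear patch of plate. The guide bars end well to the left. I'll descend now.

```bash
python3 -c "
from h import *
print(jig(ray('wrist',(383,245),80)), jig(ray('wrist',(372,319),48)))"
```

```text
[88.19077775 69.94411151] [92.46295671  2.74321803]
```

Call:
drive_tool(plan=[{"x": -0.08, "y": 0, "z": 0.8, "ax": 0, "ay": 0, "az": 0, "hand": 0}, {"x": -0.08, "y": 0, "z": 1.6, "ax": 0, "ay": 0, "az": 0, "hand": 0}, {"x": -0.08, "y": 0, "z": 1.6, "ax": 0, "ay": 0, "az": 0, "hand": 0}, {"x": -0.08, "y": 0, "z": 1.6, "ax": 0, "ay": 0, "az": 0, "hand": 0}])

```text
clock: 2.05
eef_pos: [509.3, 46.8, 57.3]
tcp_rot: [3.142, 0.0, 2.734]
contact_force: [-0.0, -0.0, 0.1]
opening: 0.0
grasp_force: 0.0
```

```bash
python3 -c "
from h import *
rows([cam(p,-1) for p in (1.6,1.5,1.4,1.3,1.2,1.1,1.0,.9)])"
```

```text
jig pose [49.7 65. ] [509.3  46.8  57.3] yaw-th 1.626 F [-0.  -0.   0.1] t 2.05
[0.07 0.34 0.11] [0.   0.   0.25] mm 18.0
[0.1  0.48 0.11] [0.   0.   1.21] mm 25.0
[0.12 0.63 0.11] [0.   0.   2.16] mm 32.0
[0.12 0.78 0.11] [0.   0.   3.12] mm 40.0
[0.11 0.92 0.11] [0.   0.   4.07] mm 47.0
[0.08 1.07 0.11] [0.   0.   5.03] mm 54.0
[0.04 1.21 0.11] [0.   0.   5.98] mm 61.0
[-0.01  1.34  0.11] [0.   0.   6.94] mm 67.0
```

Call:
drive_tool(plan=[{"x": 0.08, "y": 0.3, "z": 0.1, "ax": 0, "ay": 0, "az": 0.3, "hand": 0}, {"x": 0.1, "y": 0.48, "z": 0.1, "ax": 0, "ay": 0, "az": 1.2, "hand": 0}, {"x": 0.12, "y": 0.63, "z": 0.1, "ax": 0, "ay": 0, "az": 2.2, "hand": 0}, {"x": 0.12, "y": 0.78, "z": 0.1, "ax": 0, "ay": 0, "az": 3.1, "hand": 0}, {"x": 0.11, "y": 0.92, "z": 0.1, "ax": 0, "ay": 0, "az": 4.1, "hand": 0}, {"x": 0.08, "y": 1.07, "z": 0.1, "ax": 0, "ay": 0, "az": 5, "hand": 0}, {"x": 0.04, "y": 1.21, "z": 0.1, "ax": 0, "ay": 0, "az": 6, "hand": 0}, {"x": 0, "y": 1.34, "z": 0.1, "ax": 0, "ay": 0, "az": 6.9, "hand": 0}])

```text
clock: 2.85
eef_pos: [535.3, 108.0, 53.6]
tcp_rot: [-3.142, 0.001, 2.008]
contact_force: [-3.3, -4.5, -0.4]
opening: 0.003
grasp_force: 2.5
```

```bash
python3 -c "
from h import *
rows([cam(p,-1) for p in (.9,.8,.7,.6,.5,.4,.3,.2,.1,0)])
cv2.imwrite('pics/w2.png',imaging.grab_frame('wrist')[:,:,::-1])"
```

```text
jig pose [116.1  69. ] [535.3 108.   53.6] yaw-th 0.9 F [-3.3 -4.5 -0.4] t 2.85
[-0.01  0.02  0.03] [-0.    0.01 -0.  ] mm 2.0
[0.03 0.16 0.03] [0.   0.01 0.95] mm 8.0
[0.05 0.31 0.03] [0.   0.01 1.91] mm 16.0
[0.06 0.45 0.03] [0.   0.01 2.86] mm 23.0
[0.05 0.6  0.03] [0.   0.01 3.82] mm 30.0
[0.03 0.74 0.03] [0.   0.01 4.77] mm 37.0
[-0.01  0.89  0.03] [0.   0.01 5.73] mm 44.0
[-0.06  1.02  0.03] [0.   0.01 6.68] mm 51.0
[-0.12  1.15  0.03] [0.   0.01 7.64] mm 58.0
[-0.2   1.28  0.03] [0.   0.01 8.59] mm 65.0
```

View pics/w2.png

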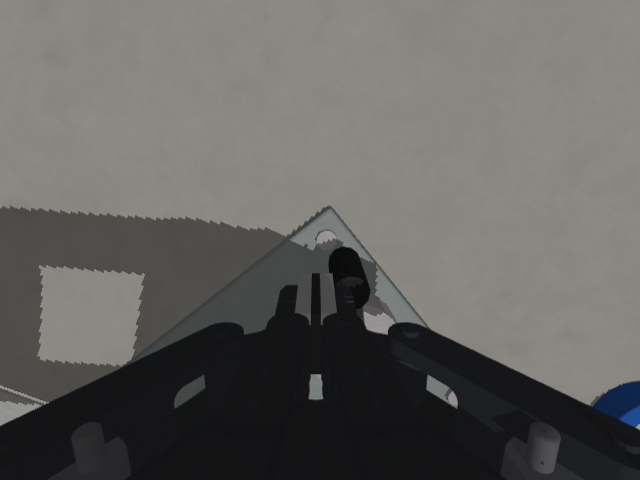

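The finger is in contact, at 5.6 N. The pin lies against it, with its top near (354,292). I'll check where the pin really is and then continue.

```bash
python3 -c "
from h import *
p=jig(ray('wrist',(355,290),80))-[90,0]; print(p,np.hypot(*p),np.arctan2(p[1],p[0]))"
```

```text
[41.52581496 61.75522504] 74.4184192731867 0.9788171285398545
```

Call:
drive_tool(plan=[{"x": 0.03, "y": 0.16, "z": 0, "ax": 0, "ay": 0, "az": 1, "hand": 0}, {"x": 0.05, "y": 0.31, "z": 0, "ax": 0, "ay": 0, "az": 1.9, "hand": 0}, {"x": 0.06, "y": 0.45, "z": 0, "ax": 0, "ay": 0, "az": 2.9, "hand": 0}, {"x": 0.05, "y": 0.6, "z": 0, "ax": 0, "ay": 0, "az": 3.8, "hand": 0}, {"x": 0.03, "y": 0.74, "z": 0, "ax": 0, "ay": 0, "az": 4.8, "hand": 0}, {"x": 0, "y": 0.89, "z": 0, "ax": 0, "ay": 0, "az": 5.7, "hand": 0}, {"x": -0.06, "y": 1.02, "z": 0, "ax": 0, "ay": 0, "az": 6.7, "hand": 0}, {"x": -0.12, "y": 1.15, "z": 0, "ax": 0, "ay": 0, "az": 7.6, "hand": 0}])

```text
clock: 3.7
eef_pos: [589.8, 127.5, 53.5]
tcp_rot: [-3.141, -0.001, 1.213]
contact_force: [-5.0, -0.4, 0.7]
opening: 0.001
grasp_force: 2.6
```

```bash
python3 -c "
from h import *
rows([cam(p,-1) for p in (.05,0,-.05,-.08)])
cv2.imwrite('pics/t2.png',cv2.resize(imaging.grab_frame('top')[215:340,275:415,::-1],None,fx=4,fy=4)); cv2.imwrite('pics/s2.png',cv2.resize(imaging.grab_frame('scene')[205:350,240:410,::-1],None,fx=4,fy=4,interpolation=cv2.INTER_CUBIC))"
```

```text
jig pose [157.8  29. ] [589.8 127.5  53.5] yaw-th 0.105 F [-5.  -0.4  0.7] t 3.7
[0.01 0.08 0.03] [-0.   -0.01  0.53] mm 4.0
[0.03 0.15 0.03] [-0.   -0.01  1.01] mm 8.0
[0.04 0.23 0.03] [-0.   -0.01  1.48] mm 12.0
[0.05 0.27 0.03] [-0.   -0.    1.77] mm 14.0
```

View pics/s2.png

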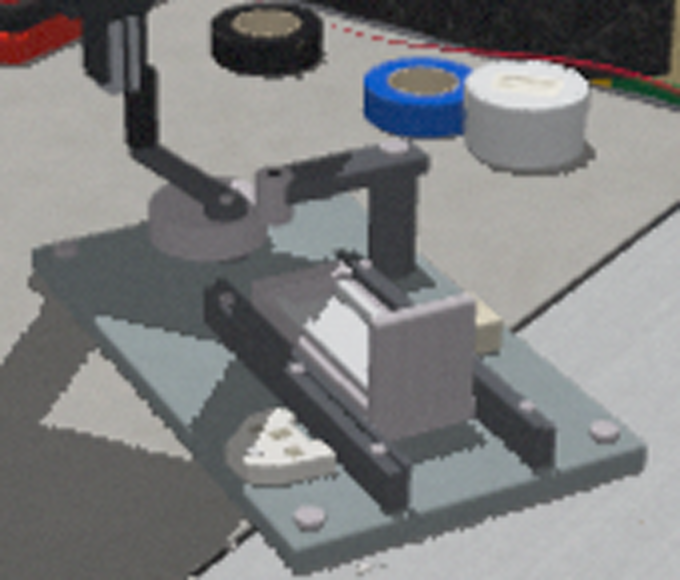

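The scene view shows the lever nearly in line with the forward axis. Its pin is at about (142,110) and its bar end at (140,150), and the carriage is still back. One last small push, then I'll back off and rise.

Call:
drive_tool(plan=[{"x": 0.02, "y": 0.12, "z": 0, "ax": 0, "ay": 0, "az": 0.8, "hand": 0}, {"x": 0.04, "y": 0.25, "z": 0, "ax": 0, "ay": 0, "az": 1.5, "hand": 0}, {"x": 0.04, "y": 0.25, "z": 0, "ax": 0, "ay": 0, "az": 1.5, "hand": 0}, {"x": 0.04, "y": 0.25, "z": 0, "ax": 0, "ay": 0, "az": 1.5, "hand": 0}, {"x": 0.04, "y": -0.35, "z": 0, "ax": 0, "ay": 0, "az": 1, "hand": 0}, {"x": 0.04, "y": -0.35, "z": -1, "ax": 0, "ay": 0, "az": 1, "hand": 0}, {"x": 0.04, "y": -0.35, "z": -2, "ax": 0, "ay": 0, "az": 1, "hand": 0}, {"x": 0.04, "y": -0.35, "z": -2, "ax": 0, "ay": 0, "az": 1, "hand": 0}])

```text
clock: 4.6
eef_pos: [579.0, 136.2, 159.0]
tcp_rot: [3.131, -0.008, 1.116]
contact_force: [0.6, -0.1, 0.7]
opening: 0.003
grasp_force: 0.0
```

```bash
python3 -c "
from h import *
rows([(-140,0,155,0),(-140,0,48,0)])
cv2.imwrite('pics/s3.png',cv2.resize(imaging.grab_frame('scene')[205:350,240:410,::-1],None,fx=4,fy=4,interpolation=cv2.INTER_CUBIC))"
```

```text
jig pose [160.8  42.6] [579.  136.2 159. ] yaw-th 0.008 F [ 0.6 -0.1  0.7] t 4.6
[-6.02  0.8   0.04] [ 0.1  -0.08  0.08] mm 304.0
[-6.04  0.78  2.18] [ 0.1  -0.08  0.08] mm 323.0
```

View pics/s3.png

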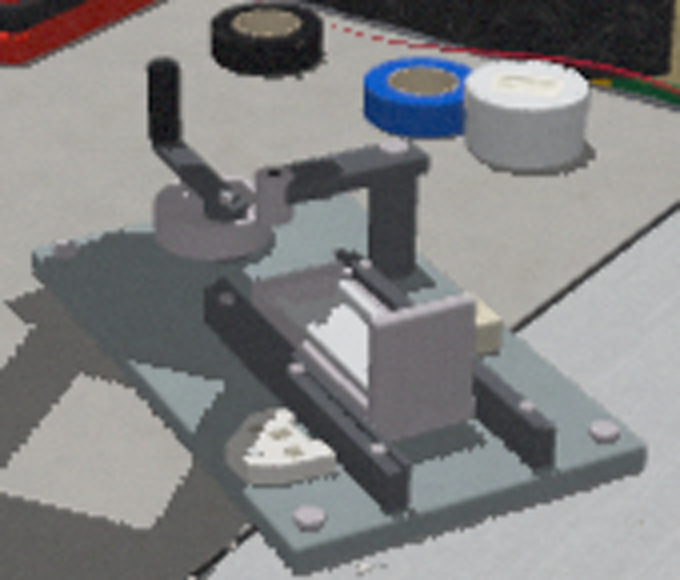

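The lever now stands free, with the pin top at crop (164,66) and the axis screw near (232,198). I'll work out its angle.

```bash
python3 -c "
from h import *
for uv,z in (((164,66),80),((164,140),40)):
  p=jig(ray('scene',((uv[0]+.5)/4-.5+240,(uv[1]+.5)/4-.5+205),z)); print(p,np.arctan2(p[1],p[0]-90))
p=jig(ray('scene',((232.5)/4-.5+240,(198.5)/4-.5+205),46)); print(p)
rows([(-130,0,155,0)])"
```

```text
[156.08854896   2.80442952] 0.04240898143545921
[158.66561947   2.48896306] 0.03623172505109617
[77.23738209  5.09724654]
jig pose [159.6  43.8] [577.3 135.7 156. ] yaw-th 0.007 F [-0.1  0.1 -0.8] t 4.65
[-5.8   0.83 -0.01] [ 0.07 -0.06  0.07] mm 293.0
```

Call:
drive_tool(plan=[{"x": -3, "y": 0.8, "z": 0, "ax": 0, "ay": 0, "az": 0, "hand": 0}, {"x": -3, "y": 0.8, "z": 0, "ax": 0, "ay": 0, "az": 0, "hand": 0}, {"x": -3, "y": 0.8, "z": 0, "ax": 0, "ay": 0, "az": 0, "hand": 0}, {"x": -6, "y": 0.8, "z": 0, "ax": 0, "ay": 0, "az": 0, "hand": 0}, {"x": -6, "y": 0.8, "z": 0, "ax": 0, "ay": 0, "az": 0, "hand": 0}, {"x": -6, "y": 0.8, "z": 0, "ax": 0, "ay": 0, "az": 0, "hand": 0}, {"x": -6, "y": 0.8, "z": 0, "ax": 0, "ay": 0, "az": 0, "hand": 0}, {"x": -6, "y": 0.8, "z": 0, "ax": 0, "ay": 0, "az": 0, "hand": 0}])

```text
clock: 5.45
eef_pos: [476.1, -152.8, 150.8]
tcp_rot: [3.141, -0.0, 1.11]
contact_force: [-0.1, 0.1, -0.4]
opening: -0.001
grasp_force: 0.0
```

```bash
python3 -c "
from h import *
rows([(-130,0,155,0),(-130,0,50,0)])"
```

```text
jig pose [-143.8    5.6] [ 476.1 -152.8  150.8] yaw-th 0.002 F [-0.1  0.1 -0.4] t 5.45
[ 0.28  0.11 -0.08] [ 0.   -0.    0.02] mm 15.0
[0.27 0.11 2.02] [ 0.   -0.    0.02] mm 102.0
```

Call:
drive_tool(plan=[{"x": 0, "y": 0.1, "z": 1, "ax": 0, "ay": 0, "az": 0, "hand": 0}, {"x": 0, "y": 0.1, "z": 2.05, "ax": 0, "ay": 0, "az": 0, "hand": 0}, {"x": 0, "y": 0.1, "z": 2.05, "ax": 0, "ay": 0, "az": 0, "hand": 0}, {"x": 0, "y": 0.1, "z": 2.05, "ax": 0, "ay": 0, "az": 0, "hand": 0}, {"x": 0, "y": 0.1, "z": 2.05, "ax": 0, "ay": 0, "az": 0, "hand": 0}])

```text
clock: 5.95
eef_pos: [482.9, -153.6, 50.3]
tcp_rot: [3.139, -0.0, 1.112]
contact_force: [-0.2, -0.1, 0.2]
opening: -0.001
grasp_force: 0.0
```

```bash
python3 -c "
from h import *
rows([(x,0,48,0) for x in (-110,-100,-50,-46)])"
```

```text
jig pose [-141.4   -0.9] [ 482.9 -153.6   50.3] yaw-th 0.004 F [-0.2 -0.1  0.2] t 5.95
[ 0.63 -0.02  0.05] [ 0.02 -0.    0.04] mm 32.0
[ 0.83 -0.01  0.05] [ 0.02 -0.    0.04] mm 42.0
[ 1.83 -0.01  0.05] [ 0.02 -0.    0.04] mm 91.0
[ 1.91 -0.01  0.05] [ 0.02 -0.    0.04] mm 95.0
```

Now I'll push forward slowly, watching the force.

Call:
drive_tool(plan=[{"x": 0.4, "y": 0, "z": 0, "ax": 0, "ay": 0, "az": 0, "hand": 0}, {"x": 0.6, "y": 0, "z": 0, "ax": 0, "ay": 0, "az": 0, "hand": 0}, {"x": 0.75, "y": 0, "z": 0, "ax": 0, "ay": 0, "az": 0, "hand": 0}, {"x": 0.9, "y": 0, "z": 0, "ax": 0, "ay": 0, "az": 0, "hand": 0}, {"x": 1.05, "y": 0, "z": 0, "ax": 0, "ay": 0, "az": 0, "hand": 0}, {"x": 1.2, "y": 0, "z": 0, "ax": 0, "ay": 0, "az": 0, "hand": 0}, {"x": 1.35, "y": 0, "z": 0, "ax": 0, "ay": 0, "az": 0, "hand": 0}, {"x": 1.5, "y": 0, "z": 0, "ax": 0, "ay": 0, "az": 0, "hand": 0}])

```text
clock: 6.75
eef_pos: [515.3, -86.8, 49.3]
tcp_rot: [3.14, 0.0, 1.111]
contact_force: [-1.6, -3.1, 8.4]
opening: -0.002
grasp_force: 4.3
```

```bash
python3 -c "
from h import *
rows([(x,0,48,0) for x in (-50,-46)])"
```

```text
jig pose [-67.2  -0.1] [515.3 -86.8  49.3] yaw-th 0.003 F [-1.6 -3.1  8.4] t 6.75
[ 0.34 -0.    0.03] [0.01 0.   0.03] mm 17.0
[0.42 0.   0.03] [0.01 0.   0.03] mm 21.0
```

Call:
drive_tool(plan=[{"x": 0.1, "y": 0, "z": 0, "ax": 0, "ay": 0, "az": 0, "hand": 0}, {"x": 0.2, "y": 0, "z": 0, "ax": 0, "ay": 0, "az": 0, "hand": 0}, {"x": 0.28, "y": 0, "z": 0, "ax": 0, "ay": 0, "az": 0, "hand": 0}, {"x": 0.28, "y": 0, "z": 0, "ax": 0, "ay": 0, "az": 0, "hand": 0}])

```text
clock: 7.15
eef_pos: [521.7, -73.9, 49.3]
tcp_rot: [3.14, -0.0, 1.111]
contact_force: [-0.2, -0.6, 5.9]
opening: 0.001
grasp_force: 2.6
```

```bash
python3 -c "
from h import *
rows([(x,0,48,0) for x in (-50,-46)])"
```

```text
jig pose [-52.8  -0. ] [521.7 -73.9  49.3] yaw-th 0.003 F [-0.2 -0.6  5.9] t 7.15
[ 0.06 -0.    0.03] [ 0.01 -0.    0.03] mm 3.0
[0.14 0.   0.03] [ 0.01 -0.    0.03] mm 7.0
```

Call:
drive_tool(plan=[{"x": 0.04, "y": 0, "z": 0, "ax": 0, "ay": 0, "az": 0, "hand": 0}, {"x": 0.08, "y": 0, "z": 0, "ax": 0, "ay": 0, "az": 0, "hand": 0}, {"x": 0.08, "y": 0, "z": 0, "ax": 0, "ay": 0, "az": 0, "hand": 0}])

```text
clock: 7.45
eef_pos: [523.3, -70.6, 49.2]
tcp_rot: [3.14, -0.0, 1.111]
contact_force: [-1.4, -1.7, 7.5]
opening: -0.001
grasp_force: 3.1
```

Call:
drive_tool(plan=[{"x": 0.04, "y": 0, "z": 0, "ax": 0, "ay": 0, "az": 0, "hand": 0}, {"x": 0.08, "y": 0, "z": 0, "ax": 0, "ay": 0, "az": 0, "hand": 0}, {"x": 0.08, "y": 0, "z": 0, "ax": 0, "ay": 0, "az": 0, "hand": 0}])

```text
clock: 7.75
eef_pos: [525.1, -67.1, 49.2]
tcp_rot: [3.14, -0.0, 1.111]
contact_force: [-1.0, -1.5, 7.4]
opening: -0.0
grasp_force: 3.2
```

```bash
python3 -c "
from h import *
rows([(x,0,48,0) for x in (-50,-46)])
cv2.imwrite('pics/s4.png',cv2.resize(imaging.grab_frame('scene')[180:350,240:410,::-1],None,fx=3.5,fy=3.5,interpolation=cv2.INTER_CUBIC))"
```

```text
jig pose [-45.2   0. ] [525.1 -67.1  49.2] yaw-th 0.003 F [-1.  -1.5  7.4] t 7.75
[-0.1   0.    0.02] [ 0.01 -0.    0.03] mm 5.0
[-0.02  0.    0.02] [ 0.01 -0.    0.03] mm 1.0
```

View pics/s4.png

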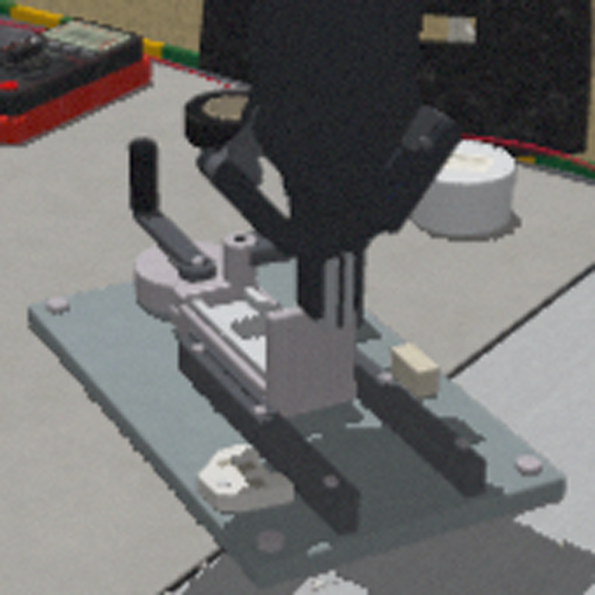

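```bash
python3 -c "
from h import *
f=lambda p,z:((proj('scene',np.r_[C+JR@p,z])-[240,180]+.5)*3.5-.5).round()
print('TCP',f((-45,0),49))
for x in (-92,-50,-38,-34): print(x,f((x,23),72),f((x,-23),72),f((x,23),24))
for y in (-15,15): print(f((-56,y),49),f((-56,y),72))
"
```

```text
TCP [325. 358.]
-92 [332. 371.] [422. 348.] [330. 464.]
-50 [288. 330.] [375. 309.] [286. 420.]
-38 [275. 319.] [362. 298.] [275. 408.]
-34 [272. 315.] [358. 295.] [271. 404.]
[365. 361.] [366. 318.]
[308. 376.] [309. 332.]
```

```bash
python3 -c "
from h import *
im=cv2.imread('pics/s4.png',0); 
for y in range(290,425,6): print(y,im[y,262:380:6])
g=cv2.resize(cv2.createCLAHE(6,(4,4)).apply(im[230:440,230:420]),None,fx=3,fy=2.8,interpolation=cv2.INTER_CUBIC)
cv2.imwrite('pics/s4z.png',g)"
```

```text
290 [165 150 149 150 147 143  48  36  31  36  51 104 101  47  94  92  36 112
 165 164]
296 [198 173 154 148 151 144  52  35  32  32  50 106 102  40  96  86  35 138
 165 164]
302 [144 140 172 141 152 148  47  33  37  37  50 107 102  47 100  84  38 136
 165 162]
308 [112 108 109 126 174 169 155  43  32  37  46 108  97  44 103  88  47 133
 163 166]
314 [108 156 178 177 169 149 136 102  38  31  57 105  98  44 101  99  55 127
 152 163]
320 [116 105 128 113 109 105 103 104  93  70  96 103  99  44 102  99  56  84
 147 145]
326 [114  95 105 105 105 103 106 104 103 102  98 101  97  58 102  97  57  82
  94 150]
332 [106  98 103 104 104 102 102 101 105 102 100 101 102 103 101 101  84  81
  80  94]
338 [219  87 104 104 105 105 102 103 102 103 102 102 106 102 100 100  80  78
  94  91]
344 [214  90 104 105 106 102 105 102 104 102 103 101 103 100 100 100 136 134
 146 148]
350 [214  86 103 104 105 102 104 105 100 105 102 100 103 100 102 100 110 146
 145 147]
356 [215  88 102 103 104 104 104 101 103 105 102  99 101 102  98 100  91 101
 143 147]
362 [217  87 101 102 103 100 103 100 102 103 101 101 101
[... 200 characters left out ...]
 95]
380 [163  97 100 104 104 102 104 101 101 104 103 100 103 102 102 100  54  55
  53  76]
386 [160  92 101 104 104 103 104 102 100 103 100 103 104  99 104 106  58  53
  53  53]
392 [ 96  99 103 104 105 103 104 102 103 102 103 102 103 104 104 102  58  53
  53  55]
398 [104  99 103 105 103 103 102 101 105 106 104 100 105 105 103 106  81  50
  52  54]
404 [106  93 101 105 103 102 102 104 103 104 101 105  92  84  81 105 143  61
  52  49]
410 [165  94  97 101 102 103 104 108  95  91  85  80  82  81  78  83 112 134
  93  52]
416 [ 92  77  56  64  96  95  84  83  82  83  80  82  83  81  82  81  80 127
 147  91]
422 [ 69  60  51  53  59  80  81  82  83  81  83  83  82  84  91  94 100 149
 148 148]
```

```bash
python3 -c "
from h import *
s=monitor.sense()
print('wrist TCP px',proj('wrist',s['eef_pos']))
print('s2 TCP px',(proj('scene',[589.8,127.5,53.5])-[240,205]+.5)*4-.5)
print(s['eef_pos'],s['qpos'],s['contact_force'])"
```

```text
wrist TCP px [313.80963441 274.55680232]
s2 TCP px [113.26103216 125.60047785]
[525.06925373 -67.060683    49.22452038] [-1.29701092e-01  4.21786932e-01  1.96451162e+00 -3.46575474e-04
  7.53902670e-01  3.30524010e-01] [-0.81023756 -0.47030216  6.6020481 ]
```

View pics/s4z.png

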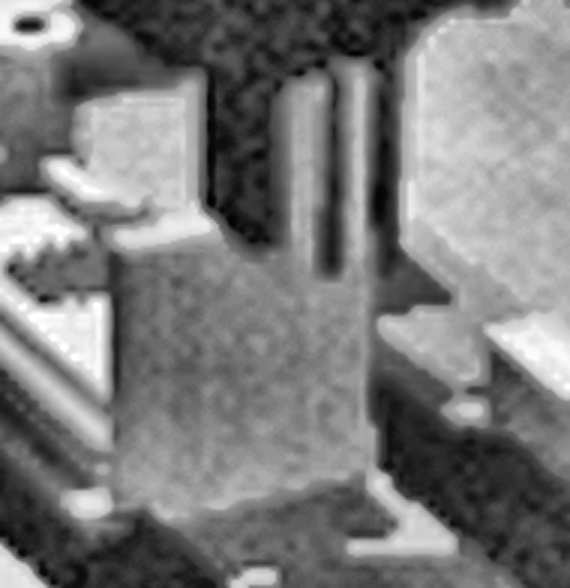

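The CLAHE zoom shows the fingertips about level with the plate's top edge, so the visible tips sit roughly 15–20 mm above the reported TCP. With that upward force, they may be riding on the edge. I'll measure the plate's displacement from the scene image.

```bash
python3 -c "
from h import *
S=lambda u,v:((u+.5)/4.5-.5+240,(v+.5)/4.5-.5+225)
Q=lambda u,v:((u+.5)/3.5-.5+240,(v+.5)/3.5-.5+180)
im=cv2.imread('pics/s4.png',0); a=cv2.imread('pics/scene0.png',0); b=im
print('bottom left/right & top-left, before:',jig(ray('scene',S(417,397),24)),jig(ray('scene',S(533,378),24)),jig(ray('scene',S(417,268),72)))
print('after:',jig(ray('scene',Q(270,413),24)),jig(ray('scene',Q(352,397),24)),jig(ray('scene',Q(268,316),72)))
"
```

```text
bottom left/right & top-left, before: [-92.80860542  26.29687016] [-100.25821319  -16.48955583] [-86.44853818  23.87605149]
after: [-40.93223648  26.94188827] [-45.30032814 -14.86828119] [-34.07977238  24.86897762]
```

The carriage has moved about 52–55 mm, so it is at or near home, but the contact is marginal. I'll lift off, back away, go lower and push firmly against the face.

Call:
drive_tool(plan=[{"x": 0, "y": 0, "z": -0.6, "ax": 0, "ay": 0, "az": 0, "hand": 0}, {"x": -0.3, "y": 0, "z": -0.6, "ax": 0, "ay": 0, "az": 0, "hand": 0}, {"x": -0.8, "y": 0, "z": -0.6, "ax": 0, "ay": 0, "az": 0, "hand": 0}, {"x": -0.8, "y": 0, "z": -0.2, "ax": 0, "ay": 0, "az": 0, "hand": 0}, {"x": -0.8, "y": 0, "z": 0.3, "ax": 0, "ay": 0, "az": 0, "hand": 0}, {"x": -0.8, "y": 0, "z": 0.3, "ax": 0, "ay": 0, "az": 0, "hand": 0}, {"x": -0.8, "y": 0, "z": 0.3, "ax": 0, "ay": 0, "az": 0, "hand": 0}])

```text
clock: 8.5
eef_pos: [506.0, -102.8, 33.3]
tcp_rot: [-3.14, 0.0, 1.111]
contact_force: [0.3, 0.3, 0.1]
opening: -0.0
grasp_force: 0.0
```

```bash
python3 -c "
from h import *
rows([(x,0,34,0) for x in (-60,-50,-46)])
im=imaging.grab_frame('scene'); im=im[180:350,240:410,::-1]; cv2.imwrite('pics/s5.png',cv2.resize(im,None,fx=3.5,fy=3.5,interpolation=cv2.INTER_CUBIC))
g=cv2.imread('pics/s5.png',0)
for y in range(300,430,8): print(y,g[y,256:400:6])"
```

```text
jig pose [-85.7   1.1] [ 506.  -102.8   33.3] yaw-th 0.003 F [0.3 0.3 0.1] t 8.5
[ 0.51  0.02 -0.02] [-0.01  0.    0.02] mm 26.0
[ 0.71  0.02 -0.02] [-0.01  0.    0.02] mm 36.0
[ 0.79  0.02 -0.02] [-0.01  0.    0.02] mm 40.0
300 [158 190 167 171 149 153 144  45  31  35  37  36  37  35  35  35  31  35
  37  34  35  32  37  38]
308 [123 113 108 107 128 173 170 184 137  57  37  34  38  35  36  37  33  34
  34  39  37  31  37  38]
316 [142 111 144 170 164 149 127 113 109 102  61  35  37  37  34  36  41  36
  34  37  36  36  34  41]
324 [114 115  98 104 104 105 104 102 104 104 104  84  36  38  39  38  37  41
  41  30  45  45  93  89]
332 [111 107  96 104 104 108 103 102 104 101 102 103 104  96  40  32  33  35
  48  94 104  47  87  94]
340 [190 220  89 103 106 105 102 107 103  99 103 102 103  98  39  36  34  37
  47 106 101  39  86  93]
348 [210 217  87 102 106 104 105 102 103 102 105 101 102  96  36  31  43  40
  49 104 101  44  95  91]
356 [213 215  91 103 104 104 102 103 104 103 103 100 105  95  36  34  30  35
  58 107 101  43  94  92]
364 [149 216  89 104 106 104 102 104 103 103 102 10
[... 175 characters left out ...]
 104 106 104 108 103  99 102 102 102 104  90  36  36  34
  71 104 101  41 104  93]
388 [ 97 133  96 103 105 105 104 104 102 104 103 102 101 101 104 104  60  49
  82 106  98  42 105 101]
396 [ 89 107  97 103 103 106 102 105 100 104 106 106 100 104 103 105 105  80
 101 106  98  43  75  76]
404 [ 85 107  94 102 104 103 105 101 100 106 104 101 104  94  87  84 104 142
  66  55  51  52  54  52]
412 [133 141  82  95 101 104 104 101 100  87  82  81  82  78  83  80  82  93
 145 124  53  50  51  54]
420 [ 68  91  92  71  91  91  82  82  83  81  83  81  81  83  84  78  78  82
 141 146 142  66  54  56]
428 [ 54  60  92  92  83  81  91  82  85  81  83  77 107  92 137 145 148 147
 148 148 145 139  96  49]
```

Call:
drive_tool(plan=[{"x": 0.4, "y": 0, "z": 0, "ax": 0, "ay": 0, "az": 0, "hand": 0}, {"x": 0.6, "y": 0, "z": 0, "ax": 0, "ay": 0, "az": 0, "hand": 0}, {"x": 0.7, "y": 0, "z": 0, "ax": 0, "ay": 0, "az": 0, "hand": 0}, {"x": 0.75, "y": 0, "z": 0, "ax": 0, "ay": 0, "az": 0, "hand": 0}, {"x": 0.75, "y": 0, "z": 0, "ax": 0, "ay": 0, "az": 0, "hand": 0}])

```text
clock: 9.05
eef_pos: [523.3, -69.0, 33.6]
tcp_rot: [3.141, 0.0, 1.111]
contact_force: [-0.0, 0.2, 0.3]
opening: -0.001
grasp_force: 0.0
```

Call:
drive_tool(plan=[{"x": 0.04, "y": 0, "z": 0, "ax": 0, "ay": 0, "az": 0, "hand": 0}, {"x": 0.08, "y": 0, "z": 0, "ax": 0, "ay": 0, "az": 0, "hand": 0}, {"x": 0.08, "y": 0, "z": 0, "ax": 0, "ay": 0, "az": 0, "hand": 0}])

```text
clock: 9.35
eef_pos: [523.8, -67.6, 33.4]
tcp_rot: [-3.141, 0.003, 1.112]
contact_force: [-4.0, -13.1, 3.9]
opening: 0.0
grasp_force: 7.2
```

Call:
drive_tool(plan=[{"x": 0.04, "y": 0, "z": 0, "ax": 0, "ay": 0, "az": 0, "hand": 0}, {"x": 0.04, "y": 0, "z": 0, "ax": 0, "ay": 0, "az": 0, "hand": 0}, {"x": 0.04, "y": 0, "z": 0, "ax": 0, "ay": 0, "az": 0, "hand": 0}])

```text
clock: 9.65
eef_pos: [523.8, -67.5, 33.4]
tcp_rot: [-3.14, 0.006, 1.112]
contact_force: [-8.8, -25.1, 7.1]
opening: 0.001
grasp_force: 13.1
```

It stopped hard: 27 N with no motion. I'll back straight off and rise.

Call:
drive_tool(plan=[{"x": -0.3, "y": 0, "z": 0, "ax": 0, "ay": 0, "az": 0, "hand": 0}, {"x": -0.8, "y": 0, "z": 0, "ax": 0, "ay": 0, "az": 0, "hand": 0}, {"x": -0.8, "y": 0, "z": -0.8, "ax": 0, "ay": 0, "az": 0, "hand": 0}, {"x": -0.8, "y": 0, "z": -1.8, "ax": 0, "ay": 0, "az": 0, "hand": 0}, {"x": -2.5, "y": 0, "z": -3, "ax": 0, "ay": 0, "az": 0, "hand": 0}, {"x": -2.5, "y": 0, "z": -3, "ax": 0, "ay": 0, "az": 0, "hand": 0}, {"x": -2.5, "y": 0, "z": -3, "ax": 0, "ay": 0, "az": 0, "hand": 0}, {"x": -2.5, "y": 0, "z": -3, "ax": 0, "ay": 0, "az": 0, "hand": 0}])

```text
clock: 10.45
eef_pos: [470.2, -176.8, 184.1]
tcp_rot: [3.14, -0.001, 1.108]
contact_force: [0.1, 0.0, -0.2]
opening: -0.001
grasp_force: 0.0
```

```bash
python3 -c "
from h import *
rows([(-50,0,100,0)])
im=imaging.grab_frame('scene')[:,:,::-1]; cv2.imwrite('pics/scene9.png',im)
t=imaging.grab_frame('top')[:,:,::-1]; cv2.imwrite('pics/top9.png',t)
a=cv2.imread('pics/top0.png'); d=(cv2.absdiff(a,t).max(2)>60).astype(np.uint8)
n,l,st,ce=cv2.connectedComponentsWithStats(d)
print([tuple(st[i])+tuple(ce[i].round()) for i in range(1,n) if st[i,4]>12])
z=cv2.imread('pics/scene0.png'); d=(cv2.absdiff(z,im).max(2)>60).astype(np.uint8); d[:, :120]=0
n,l,st,ce=cv2.connectedComponentsWithStats(d)
print([tuple(st[i]) for i in range(1,n) if st[i,4]>12])
sub=lambda i,x0:i
S=lambda u,v:((u+.5)/4.5-.5+240,(v+.5)/4.5-.5+225)
# plate template shift: match the plate top-left corner in the new image
g=cv2.cvtColor(im,cv2.COLOR_BGR2GRAY); 
c=cv2.resize(im[225:350,240:410],None,fx=4,fy=4,interpolation=cv2.INTER_CUBIC); cv2.imwrite('pics/s9.png',c)
q=cv2.cvtColor(c,cv2.COLOR_BGR2GRAY)
for p in [(-40,0),(-37,0),(-35,0)]: print(p,[((proj('scene',np.r_[C+JR@[p[0],y],zz])-[240,225]+.5)*4-.5).round() for y,zz in ((23,72),(-23,72),(23,24),(-23,24))])"
```

```text
jig pose [-1.679e+02  1.000e-01] [ 470.2 -176.8  184.1] yaw-th -0.0 F [ 0.1  0.  -0.2] t 10.45
[ 2.36 -0.    1.68] [ 0.02 -0.   -0.  ] mm 145.0
[(np.int32(283), np.int32(242), np.int32(26), np.int32(19), np.int32(156), np.float64(294.0), np.float64(251.0)), (np.int32(301), np.int32(248), np.int32(10), np.int32(5), np.int32(28), np.float64(305.0), np.float64(250.0)), (np.int32(320), np.int32(256), np.int32(4), np.int32(8), np.int32(15), np.float64(321.0), np.float64(259.0)), (np.int32(318), np.int32(259), np.int32(21), np.int32(19), np.int32(122), np.float64(327.0), np.float64(270.0)), (np.int32(305), np.int32(262), np.int32(11), np.int32(13), np.int32(60), np.float64(311.0), np.float64(268.0)), (np.int32(400), np.int32(265), np.int32(35), np.int32(96), np.int32(1025), np.float64(416.0), np.float64(318.0)), (np.int32(299), np.int32(266), np.int32(5), np.int32(6), np.int32(13), np.float64(301.0), np.float64(269.0)), (np.int32(431), np.int32(266), np.int32(12), np.int32(52), np.int32(397), np.float64(437.0), np.float64(298.0)), (np.int32(297), np.int32(270), np.int32(12), np.int32(21), 
[... 3314 characters left out ...]
), np.int32(114), np.int32(95), np.int32(4210)), (np.int32(347), np.int32(388), np.int32(4), np.int32(19), np.int32(55)), (np.int32(337), np.int32(395), np.int32(3), np.int32(6), np.int32(17)), (np.int32(294), np.int32(414), np.int32(42), np.int32(22), np.int32(385)), (np.int32(120), np.int32(431), np.int32(47), np.int32(49), np.int32(1489)), (np.int32(379), np.int32(453), np.int32(27), np.int32(18), np.int32(51))]
(-40, 0) [array([317., 186.]), array([416., 163.]), array([316., 289.]), array([413., 264.])]
(-37, 0) [array([314., 183.]), array([413., 160.]), array([313., 285.]), array([409., 260.])]
(-35, 0) [array([311., 181.]), array([410., 158.]), array([311., 283.]), array([407., 258.])]
```

View pics/s9.png

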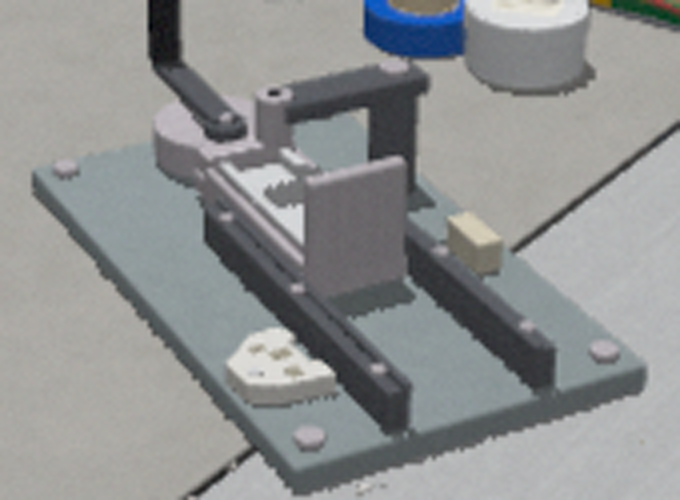

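The carriage sits at its stop with the nose at the disc and the rail under the bush. The lever points straight ahead and the loose things have not moved. I'm handing in.

```bash
python3 -c "
from rig import r
print(r.sign_off())"
```

```text
the job is handed in; nothing more can be done
None
```

I turned the cam lever to its low position (measured about 0.04 rad off straight), then pushed the carriage forward to a hard stop (27 N, no further motion, about 53 mm by camera); the arm finished clear and the job is handed in, but no verdict was returned.

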